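Fill the tasting bowl and lock its stand at display height

ROBOT

A 7-joint arm with a two-finger parallel gripper is mounted at the origin on a cart in front of the work surface, level with it; the furniture and walls round the work are solid. World frame = base frame: x ahead of the robot, y to its left, z up, the work surface at z = 0. Lengths are in m, angles in rad, forces in N, time in s.
With the tool pointing down it reaches from about 0.4 to 0.85 m from the base axis. Payload 4.5 kg.
Tool frame: the origin (TCP) lies between the finger pads, 19 mm behind the fingertips; this is the grasp point; z points along the fingers, y is the line along which they close (so a half turn about z gives the same grasp; the last joint's range is limited). The gripper opens to 88 mm and grips with 3 to 60 N. Pads are 18 mm wide; open, the fingers measure 123 mm over their backs; the gripper's body (75 mm by 187 mm) begins 45 mm behind the grasp point.
Start: joints at [-1.174, 0.689, -0.195, 1.565, 0.157, 0.902, -0.215], TCP at [0.222, 0.584, 0.257] pointing down, gripper open.
Joint ranges: [-3.01, 3.01], [-0.46, 2.08], [-1.47, 1.51], [0.13, 2.56], [-1, 4.14], [0.04, 2.09], [-2.66, 2.66]. Speed limits (rad/s): [2.57, 2.57, 3.14, 3.14, 3.14, 3.14, 3.14].

INTERFACE

Orientations are given as a unit quaternion [x, y, z, w].
In Python, from plant import r gives the robot as it stands. The module is installed in compiled form; this text tells all that it offers.
- The arm moves only by the tool step_arm, never from a script. Its argument "increments" is a list of rows, each a list of 2 entries, a list of its own where there are three numbers: the shift along the world's x, y, z in cm, then the turn, a rotation vector about the world's x, y, z in degrees. A call has exactly 10 rows; each row shifts and turns the commanded pose from where the row before left it; what a row does not reach is not made up. A row lasts 1/10 s, in which the tool goes at most 50 mm and 8.59 degrees, less where a joint would pass 70% of its speed; a pose out of reach is approached as far as the arm can. A call is refused whole if a number of a shift passes 5 or a number of a turn 8.59, either way. A call with a gripper value outside its range is refused whole. "fingers" is the opening, from 0 (shut) to 1 (fully open), set as the call begins (left out, the last holds). The fingers move at their own pace and stop on an object; "grip_force" is the grip in N (left out, the last holds). Time passes only in rows, so rows that do not move let the fingers close, or fill a call up. It gives the time, the measured TCP pose, the force, the opening and the grip force at its end, in the units of the state.
- r.get_state(): the state, without advancing time (a new reading comes with each control period).
- r.snapshot(name): name is "scene" or "top" or "wrist"; returns (picture, depth): 384x512x3 uint8, red, green, blue; 384x512 float32, m along the optical axis (not along the pixel's ray), 0 where there is no reading.
- r.calibration(name): a dict with "fov_y" (degrees; the focal length in pixels is half the picture's height over the tangent of half this angle, whatever the lens; pixels are square), "cx", "cy" (the principal point, pixels), "R" (3x3) and "t" (3): a world point X has camera coordinates R X + t. Camera axes: x right, y down, z forward; pixel columns grow to the right and rows downward; lengths in m; the calibration is good to about 2 mm. A picture is of the moment at which its call begins: read the wrist's pose just before it. calibration takes no time and is no camera call; for the wrist camera it gives the pose at the moment of the call.
- r.finish_job(): hands the job in; it is judged then, once.
The state is a dict: "clock": time; "q": joint angles; "qd": joint speeds; "joint_torque": joint torques, N m; "tool_pos": TCP position; "eef_rot": TCP orientation; "contact_force": force on the tool from outside, world axes, zero at the start; "moment": the same for the moment, N m; "opening": opening from 0.0 (shut) to 1.0 (fully open); "finger_force": force on a finger pad.
Only numpy, scipy, OpenCV 4.12 (cv2) and the standard library are available. Lean on these libraries where they do the work, as an engineer would, in place of code of your own. Each camera call takes 0.05 s, during which the arm holds its last target. There are 200 camera calls.

TASK

Set up the tasting stand for customers: while its blue bowl is still down, pick up the scoop and tip all six truffles from it into the bowl, then lay the empty scoop back flat on the counter. Then take the red grip of the cam lever and with it raise the sliding collar (and the bowl) until the collar's top edge is level with the lower edge of the red band on the post; hold it there and swing the lever fully closed, to its stop. Finish still holding the lever grip, the collar at the band and the truffles in the bowl, without having shifted the other goods on the counter.

Things in the scene. Friction and masses are not known exactly. Their poses are not given: they have to be found in the camera images.
- scoop: loose aluminium sweet scoop with a dark wooden handle, 0.16 kg, 200 mm long, lying flat. Origin on its underside, under the grip point; +x points to the open nose, z up. Handle: bar 16 mm wide (y), 18 mm tall, middle 30 mm above the underside, clear to grip from x = -70 to +20 mm. Pan: x = 40 to 127 mm, 61 mm wide outside, back wall 40 mm tall, side walls lower, no front wall
- scoop_nose (a point): middle of the nose edge, 127 mm ahead of the scoop's origin and 10.5 mm above its underside. The pan's floor rises 5 degrees towards it, so truffles stay in while the scoop is carried level and gently; they start to roll out with the nose tipped down some 15 degrees, and 45 degrees empties it
- truffle_0: round chocolate truffle, ball of 24 mm, 12 g; origin at its centre. Starts in the scoop's pan (the six lie in three rows of two)
- truffle_1: round chocolate truffle, ball of 24 mm, 12 g; origin at its centre. Starts in the scoop's pan
- truffle_2: round chocolate truffle, ball of 24 mm, 12 g; origin at its centre. Starts in the scoop's pan
- truffle_3: round chocolate truffle, ball of 24 mm, 12 g; origin at its centre. Starts in the scoop's pan
- truffle_4: round chocolate truffle, ball of 24 mm, 12 g; origin at its centre. Starts in the scoop's pan
- truffle_5: round chocolate truffle, ball of 24 mm, 12 g; origin at its centre. Starts in the scoop's pan
- stand: tasting stand, fixed. Origin on the counter, on the axis of its upright post; z up. Foot: dark plate 14 mm thick, 130 mm wide, from the post to under the bowl. Post: steel, 20 mm across, top 228 mm above the counter, with dark engraved rings. The bowl lies 135 mm from the post towards the stand's +y; the open cam lever sticks out to the stand's -x
- riser (a joint): height (m) of the sliding collar on the post: 0 fully down, up to 0.125. It carries bracket and bowl, about 0.55 kg with the lever; it slides easily (friction under 1 N) and sinks to 0 when nothing holds it and the cam lever is open
- collar_top (a point): centre of the top edge of the sliding collar (black, 44 mm across, 50 mm tall round the post); 90 mm above the counter when down
- height_mark: red band, 8 mm tall, 21 mm across, round the post above the collar: the display-height mark, 60 to 100 mm above the collar's starting top edge; placed anew each time. Origin: centre of its LOWER edge, on the post's axis. It is only a mark and does not stop the collar
- tasting_bowl_in (a point): centre of the inner floor of the blue bowl (round, 130 mm across at the rim; the rim lies 42 mm above this point, 97 mm above the counter when down; floor about 58 mm across, walls 3 mm). The bowl is fixed to the collar by its bracket and moves with it
- cam_lever (a joint): angle (rad) of the cam lever on its upright pin on the collar: 0 open (along the stand's -x), grows as it swings towards the stand's -y (counter-clockwise from above), 1.35 closed at its stop. Starts at 0 to 0.3. Free until about 0.9; then the cam clamps the collar to the post where it is, closing takes 5 to 12 N at the grip, and it stays closed
- lever_pivot (a point): point on the lever's upright pin, at the lever's mid height; moves up with the collar
- lever_grip: red grip at the lever's end: bar 56 mm long (its x axis, along the lever; +x points to the pin), 14 mm wide (y), 26 mm tall (z), origin at its centre, 90 mm from the pin and 67 mm above the counter when the collar is down
- price_tag: bystander: small black price card in an oak block, 45 mm wide, 54 mm tall; origin under the block's centre
- mini_jar: bystander: small closed white jar, 62 mm across, 78 mm tall; origin under its centre
- gift_box: bystander: dark red gift box with a gold ribbon, 74 x 104 x 46 mm; origin under its centre
- choc_bar: bystander: red wrapped chocolate bar lying flat, 55 x 117 x 9 mm; origin under its centre
- bear: bystander: milk-chocolate bear, 57 x 55 x 71 mm; origin under its centre

How it is judged:
On the way, in this order (a step that is already met when the one before it is completed fails the run):
1. the scoop is held and lifted level, with all six truffles in it (height (world z) of scoop above 0.06 m and angle between scoop's own z axis and vertical below 0.2 rad and contact force between the fingers and scoop above 1 N and distance between each of truffle_0, truffle_1, truffle_2, truffle_3, truffle_4, truffle_5 and scoop below 0.14 m), for 0.1 s.
2. all six truffles lie in the bowl while the collar is still down (horizontal distance between each of truffle_0, truffle_1, truffle_2, truffle_3, truffle_4, truffle_5 and tasting_bowl_in below 0.058 m and z of truffle_0 in the frame of tasting_bowl_in between 0 and 0.05 m and z of truffle_1 in the frame of tasting_bowl_in between 0 and 0.05 m and z of truffle_2 in the frame of tasting_bowl_in between 0 and 0.05 m and z of truffle_3 in the frame of tasting_bowl_in between 0 and 0.05 m and z of truffle_4 in the frame of tasting_bowl_in between 0 and 0.05 m and z of truffle_5 in the frame of tasting_bowl_in between 0 and 0.05 m and value of joint riser below 0.015 m), for 0.2 s.
3. the scoop lies on the counter; the collar is held by the lever grip at the red band (within 6 mm) with the lever still open (z of collar_top in the frame of height_mark between -0.006 and 0.006 m and contact force between the fingers and lever_grip above 4 N and distance between the grasp point and lever_grip below 0.04 m and value of joint cam_lever below 0.75 rad and height (world z) of scoop below 0.012 m), for 0.2 s.
At the end, for the whole second after the job is handed in: Six truffles in the bowl; collar top within 6 mm of the red band's lower edge; cam lever at least 1.22 rad; fingers gripping the red grip (over 4 N, TCP within 40 mm of its centre), which is still; empty scoop flat, at rest and untouched on the counter (horizontal distance between each of truffle_0, truffle_1, truffle_2, truffle_3, truffle_4, truffle_5 and tasting_bowl_in below 0.058 m and z of truffle_0 in the frame of tasting_bowl_in between 0 and 0.05 m and z of truffle_1 in the frame of tasting_bowl_in between 0 and 0.05 m and z of truffle_2 in the frame of tasting_bowl_in between 0 and 0.05 m and z of truffle_3 in the frame of tasting_bowl_in between 0 and 0.05 m and z of truffle_4 in the frame of tasting_bowl_in between 0 and 0.05 m and z of truffle_5 in the frame of tasting_bowl_in between 0 and 0.05 m and z of collar_top in the frame of height_mark between -0.006 and 0.006 m and contact force between the fingers and lever_grip above 4 N and distance between the grasp point and lever_grip below 0.04 m and value of joint cam_lever above 1.22 rad and linear speed of lever_grip below 0.01 m/s and height (world z) of scoop between -0.01 and 0.012 m and angle between scoop's own z axis and vertical below 0.15 rad and linear speed of scoop below 0.02 m/s and contact force between scoop and the arm below 0.1 N and contact force between scoop and lever_grip below 0.1 N); the arm keeps its last pose, push and grip.
It fails at once if the price tag is shifted more than 30 mm (distance of price_tag from where it was at the start of the episode above 0.03 m).
It fails at once if the mini jar is shifted more than 30 mm (distance of mini_jar from where it was at the start of the episode above 0.03 m).
It fails at once if the gift box is shifted more than 30 mm (distance of gift_box from where it was at the start of the episode above 0.03 m).
It fails at once if the choc bar is shifted more than 30 mm (distance of choc_bar from where it was at the start of the episode above 0.03 m).
It fails at once if the bear is shifted more than 30 mm (distance of bear from where it was at the start of the episode above 0.03 m).
It also fails if it takes over 64 s, if anything falls off the work surface, if the arm or the gripper's body presses on something with over 40 N, if the wrist force passes 120 N, or if a joint passes its speed limit or range.

## Working session

There is one attempt and no reset: what is moved stays moved. The work goes in short steps, Python scripts to look and compute and a tool call to move; the robot and the scene stay as the last step left them, time stands still between calls to the robot, and variables do not carry over. Pictures are saved under pics/ and viewed, at most 10 in all, crops included, and the job is handed in when it is done.

Besides the shell and the picture viewer there is one more tool, called after "Call:" as a command line: name --argument value ..., lists and objects as JSON in quotes. step_arm: Moves the arm, as the interface text tells. Its arguments: {"type":"object","properties":{"increments":{"type":"array","items":{"type":"array"}},"fingers":{"type":"number"},"grip_force":{"type":"number"}},"required":["increments"]}

```bash
mkdir -p pics
cat > h.py <<'E'
import numpy as np,cv2
from plant import r
from scipy.spatial.transform import Rotation as Ro
def cloud(n):
    c=r.calibration(n); im,d=r.snapshot(n)
    f=192/np.tan(np.radians(c['fov_y'])/2)
    v,u=np.mgrid[:384,:512]
    P=np.stack([(u-c['cx'])*d/f,(v-c['cy'])*d/f,d],-1)
    W=(P-np.array(c['t']))@np.array(c['R'])
    W[d==0]=np.nan
    return im,W
def st():
    s=r.get_state(); print(s['clock'],np.round(s['tool_pos'],4),np.round(s['eef_rot'],4),np.round(s['contact_force'],1),s['opening'],s['finger_force'])
E
python3 - <<'E'
from h import *
st()
for n in['scene','top']:
    im,W=cloud(n); np.savez(n+'.npz',im=im,W=W)
    cv2.imwrite(f'pics/{n}0.png',cv2.resize(im[:,:,::-1],(800,600),interpolation=cv2.INTER_CUBIC))
    c=r.calibration(n);print(n,c['fov_y'],-np.array(c['R']).T@c['t'],np.round(c['R'],2).tolist())
E
```

```text
0.0 [0.2216 0.5837 0.2566] [ 1.804e-01  9.836e-01 -9.000e-04 -1.000e-04] [ 0.2 -0.6  0.5] 0.9988046332973126 0.0
scene 55.071634149380756 [-0.16478333 -0.4354401   0.76385232] [[0.53, -0.85, 0.0], [-0.49, -0.31, -0.82], [0.69, 0.43, -0.58]]
top 43.489108374472856 [0.39250373 0.05231646 1.7236086 ] [[0.0, -1.0, 0.01], [-0.99, -0.0, -0.11], [0.11, -0.01, -0.99]]
```

View pics/top0.png

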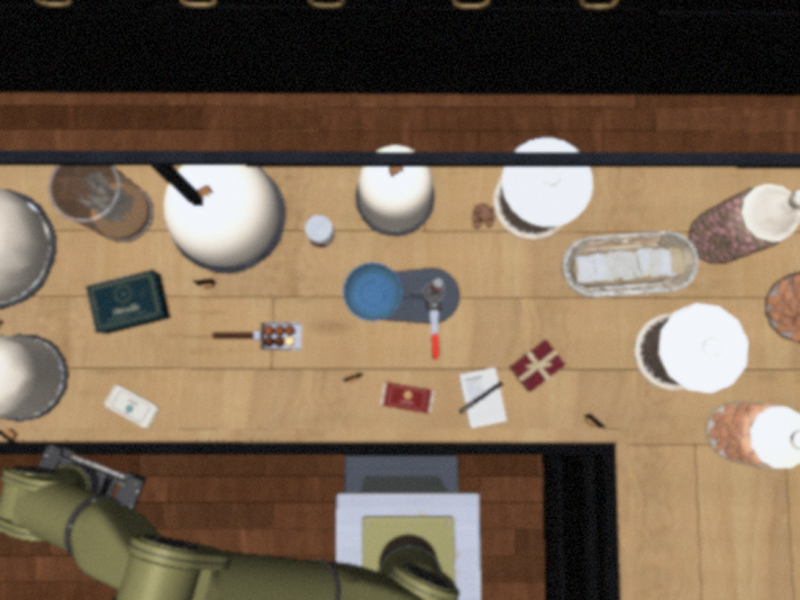

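View pics/scene0.png

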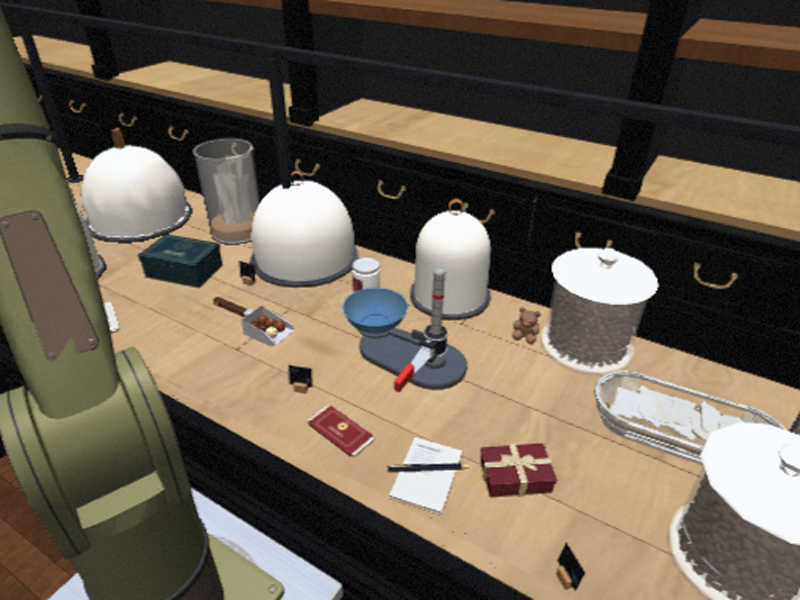

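The top view shows the scoop (handle left at 213,335; nose at 302,336), bowl at (374,292), post at (436,285) and red grip at (435,345). The scene view shows the red band at about (438,296), high on the post.

```bash
python3 - <<'E'
from h import *
import sys
T=np.load('top.npz');im=T['im'].astype(int);W=T['W']
S=np.load('scene.npz');ims=S['im'].astype(int);Ws=S['W']
def at(u,v):return np.round(W[int(v/1.5625),int(u/1.5625)],3)
for n,p in dict(table=(330,340),han=(225,335),bowl=(374,292),grip=(435,350),nose=(300,336),post=(436,283)).items():print(n,at(*p))
def box(w,x0,x1,y0,y1,z0,z1):
    return (w[...,0]>x0)&(w[...,0]<x1)&(w[...,1]>y0)&(w[...,1]<y1)&(w[...,2]>z0)&(w[...,2]<z1)
def stat(n,m,w):
    p=w[m];print(n,len(p),np.round(np.median(p,0),4),np.round(p.min(0),4),np.round(p.max(0),4))
    return p
hx=at(225,335)
for nm,I,w in(('top',im,W),('scene',ims,Ws)):
    R,G,B=I[...,0],I[...,1],I[...,2]
    red=(R>120)&(G<70)&(B<70)
    b=at(374,292)
    g=stat(nm+' redgrip',red&box(w,.3,.75,b[1]-.25,b[1]+.1,.05,.12),w)
    if len(g)>3:
        c=cv2.fitLine(g[:,:2].astype(np.float32),cv2.DIST_L2,0,.01,.01).ravel();print('dir',c[:2],'mid',(g.min(0)+g.max(0))/2)
    stat(nm+' band',red&box(w,.3,.85,b[1]-.25,b[1]+.1,.13,.22),w)
    bl=(B>R+40)&box(w,.3,.9,b[1]-.12,b[1]+.12,.04,.13)
    p=stat(nm+' bowl',bl,w)
    q=stat(nm+' rim',bl&(w[...,2]>.088),w)
    (cx,cy),rr=cv2.minEnclosingCircle(q[:,:2].astype(np.float32));print('circ',cx,cy,rr)
    stat(nm+' post',box(w,.3,.9,b[1]-.25,b[1]-.07,.15,.25),w)
    m=box(w,hx[0]-.08,hx[0]+.08,hx[1]-.25,hx[1]+.06,.006,.07)
    p=stat(nm+' scoop',m,w)
    hd=stat(nm+' handle',m&(w[...,1]>hx[1]-.07)&(w[...,2]>.03),w)
    print('dir',cv2.fitLine(hd[:,:2].astype(np.float32),cv2.DIST_L2,0,.01,.01).ravel())
    (c0,sz,a)=cv2.minAreaRect(p[:,:2].astype(np.float32));print('rect',c0,sz,a)
E
python3 - <<'E'
import cv2,numpy as np
im=np.load('scene.npz')['im'][:,:,::-1]
a=cv2.resize(im[150:260,200:310],(600,600),interpolation=cv2.INTER_CUBIC)
cv2.imwrite('pics/post.png',a)
t=np.load('top.npz')['im'][:,:,::-1]
cv2.imwrite('pics/topc.png',cv2.resize(t[165:240,130:300],(800,353),interpolation=cv2.INTER_CUBIC))
E
```

```text
table [ 0.495  0.178 -0.001]
han [0.503 0.41  0.038]
bowl [0.6   0.077 0.055]
grip [ 0.467 -0.056  0.084]
nose [ 0.502  0.246 -0.003]
post [ 0.595 -0.051  0.224]
top redgrip 16 [ 0.4702 -0.0567  0.0807] [ 0.4564 -0.0604  0.074 ] [ 0.4941 -0.0563  0.0871]
dir [0.99931645 0.03696825] mid [ 0.47529693 -0.05834448  0.08053443]
  return _methods._mean(a, axis=axis, dtype=dtype,
  ret = um.true_divide(
Traceback (most recent call last):
ValueError: zero-size array to reduction operation minimum which has no identity
```

View pics/post.png

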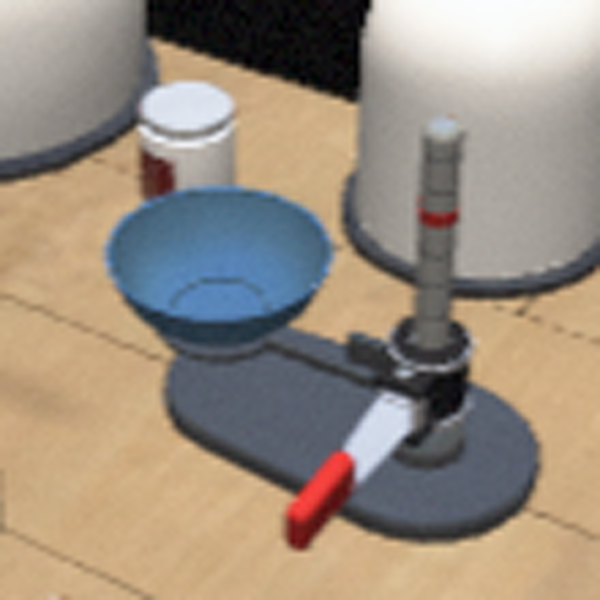

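View pics/topc.png

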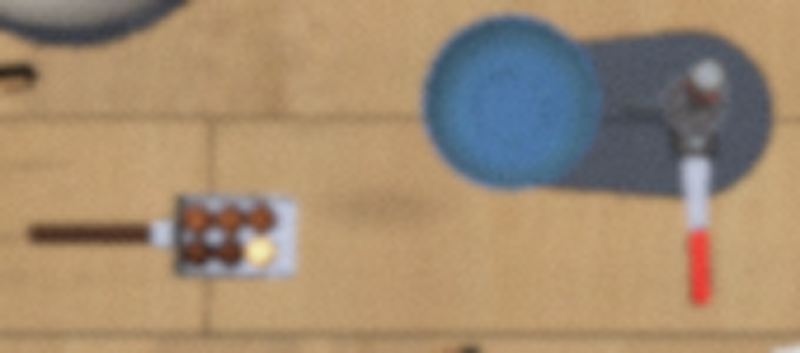

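The post crop shows the red band (lower edge about (438,227)), post top (442,125), and collar below. The top crop shows the scoop along -y with six truffles, nose to the right, and the lever slightly rotated.

```bash
python3 - 2>/dev/null <<'E'
from h import *
T=np.load('top.npz');S=np.load('scene.npz')
def box(w,x0,x1,y0,y1,z0,z1):
    return (w[...,0]>x0)&(w[...,0]<x1)&(w[...,1]>y0)&(w[...,1]<y1)&(w[...,2]>z0)&(w[...,2]<z1)
def stat(n,m,w):
    p=w[m]
    if len(p)<4: print(n,len(p)); return p
    print(n,len(p),np.round(np.median(p,0),4),np.round(p.min(0),4),np.round(p.max(0),4))
    l=cv2.fitLine(p[:,:2].astype(np.float32),cv2.DIST_L2,0,.01,.01).ravel();c=cv2.minAreaRect(p[:,:2].astype(np.float32))
    print('    line',np.round(l,4),'rect',np.round(c[0],4),np.round(c[1],4))
    return p
for nm,D in(('top',T),('scene',S)):
    I=D['im'].astype(int);w=D['W']
    R,G,B=I[...,0],I[...,1],I[...,2]
    red=(R>100)&(G<.55*R)&(B<.55*R)
    stat(nm+' redgrip',red&box(w,.42,.53,-.1,0,.04,.12),w)
    m=red&box(w,.55,.65,-.1,-.02,.12,.23)
    stat(nm+' band',m,w); print(np.argwhere(m).tolist() if nm=='scene' else '')
    bl=(B>R+30)&box(w,.5,.7,-.03,.17,.04,.13)
    q=stat(nm+' rim',bl&(w[...,2]>.088),w)
    (cx,cy),rr=cv2.minEnclosingCircle(q[:,:2].astype(np.float32));print('circ',cx,cy,rr)
    stat(nm+' posttop',box(w,.57,.63,-.1,-.02,.215,.24),w)
    stat(nm+' collar',box(w,.55,.65,-.11,-.02,.08,.1),w)
    stat(nm+' scoop',box(w,.44,.56,.22,.45,.006,.07),w)
    stat(nm+' handle',box(w,.47,.53,.35,.45,.025,.06),w)
    # bystanders / tall near things
    stat(nm+' table',box(w,.48,.53,.1,.2,-.02,.02),w)
c=r.calibration('scene');f=192/np.tan(np.radians(c['fov_y'])/2)
R=np.array(c['R']);C=-R.T@c['t']
for n,u,v in(('top',441.5,124),('bandlo',438,227),('bandhi',438,208),('collar',430,350)):
    U=200+(u+.5)/5.4545-.5;V=150+(v+.5)/5.4545-.5
    d=R.T@np.array([(U-c['cx'])/f,(V-c['cy'])/f,1]);
    for x,y in((.598,-.055),):
        k=((x-C[0])*d[0]+(y-C[1])*d[1])/(d[0]**2+d[1]**2);print(n,U,V,C+k*d)
E
```

```text
top redgrip 50 [ 0.4771 -0.0566  0.0787] [ 0.4498 -0.0638  0.0696] [ 0.501  -0.0499  0.0871]
    line [ 0.9992  0.0404  0.4761 -0.0566] rect [ 0.4753 -0.0567] [0.0507 0.0115]
top band 0

top rim 97 [0.589  0.0392 0.0941] [0.533  0.0187 0.0882] [0.6546 0.1383 0.1035]
    line [0.918  0.3966 0.5911 0.0548] rect [0.5939 0.0786] [0.1212 0.118 ]
circ 0.5936152338981628 0.0785648450255394 0.06252782791852951
top posttop 32 [ 0.5953 -0.0538  0.2251] [ 0.5865 -0.0604  0.2157] [ 0.6059 -0.0447  0.2323]
    line [ 0.991  -0.1337  0.5962 -0.0526] rect [ 0.5961 -0.0525] [0.0193 0.0157]
top collar 134 [ 0.5828 -0.0498  0.0879] [ 0.5552 -0.0742  0.0809] [ 0.6174 -0.0327  0.0967]
    line [ 0.9619  0.2735  0.5838 -0.0516] rect [ 0.5865 -0.0509] [0.0436 0.0589]
top scoop 633 [0.503  0.3113 0.0272] [0.4413 0.2204 0.006 ] [0.5591 0.4497 0.0508]
    line [0.0032 1.     0.5022 0.3199] rect [0.5002 0.3351] [0.1178 0.2293]
top handle 130 [0.5032 0.3955 0.0361] [0.4959 0.3503 0.0265] [0.511  0.4419 0.0508]
    line [ 1.000e-04 -1.000e+00  5.032e-01  3.956e-01] rect [0.5035 0.3961] [0.0151 0.0916]
top table
[... 1389 characters left out ...]
0.5001  0.3081] rect [0.5014 0.3406] [0.0664 0.1974]
scene handle 119 [0.4988 0.392  0.0386] [0.4935 0.3507 0.0254] [0.5118 0.4393 0.0439]
    line [0.0109 0.9999 0.4998 0.3927] rect [0.5015 0.3949] [0.0886 0.0178]
scene table 335 [0.5047 0.1488 0.0011] [ 0.48    0.1003 -0.003 ] [0.5299 0.1999 0.0049]
    line [0.0016 1.     0.505  0.1491] rect [0.5052 0.1502] [0.0996 0.0499]
top 280.53400861673845 172.32519020991842 [ 0.59852521 -0.05605671  0.22727674]
bandlo 279.892336602805 191.2086809056742 [ 0.59908939 -0.05720008  0.16439512]
bandhi 279.892336602805 187.7253185443212 [ 0.59883655 -0.05668661  0.17631023]
collar 278.4256577138143 213.75886882390688 [ 0.59890954 -0.05683466  0.08291402]
```

Call:
step_arm --increments '[[[2.8, -1.2, 0], [0, 0, -6.92]], [[2.8, -1.2, 0], [0, 0, -6.92]], [[2.8, -1.2, 0], [0, 0, -6.92]], [[2.8, -1.2, 0], [0, 0, -6.92]], [[2.8, -1.2, 0], [0, 0, -6.92]], [[2.8, -1.2, 0], [0, 0, -6.92]], [[2.8, -1.2, 0], [0, 0, -6.92]], [[2.8, -1.2, 0], [0, 0, -6.92]], [[2.8, -1.2, 0], [0, 0, -6.92]], [[2.8, -1.2, 0], [0, 0, -6.92]]]' --fingers 1

```text
clock: 1.1
tool_pos: [0.5025, 0.4636, 0.2569]
eef_rot: [0.709, 0.706, -0.001, -0.0]
contact_force: [-0.5, -0.8, 0.2]
opening: 1.001
finger_force: 0.0
```

Call:
step_arm --increments '[[[0, 0, 0], [-5, 0, 0]], [[0, 0, 0], [-5, 0, 0]], [[0, 0, 0], [-5, 0, 0]], [[0, 0, 0], [-5, 0, 0]], [[0, 0, 0], [-5, 0, 0]], [[0, 0, 0], [0, 0, 0]], [[0, 0, 0], [0, 0, 0]], [[0, 0, 0], [0, 0, 0]], [[0, 0, 0], [0, 0, 0]], [[0, 0, 0], [0, 0, 0]]]'

```text
clock: 2.1
tool_pos: [0.5023, 0.4636, 0.2583]
eef_rot: [0.691, 0.69, -0.153, 0.153]
contact_force: [0.6, 0.2, 0.1]
opening: 1.001
finger_force: 0.0
```

Run:
```python
from h import *
st(); s=r.get_state();print(np.round(s['q'],3)); M=Ro.from_quat(s['eef_rot']).as_matrix();print(M.round(3))
im,W=cloud('wrist');np.savez('w1.npz',im=im,W=W)
cv2.imwrite('pics/w1.png',cv2.resize(im[:,:,::-1],(640,480)))
# obstacle heights from the top camera
W=np.load('top.npz')['W']
for y in np.arange(.55,-.3,-.05):
    row=[]
    for x in np.arange(.4,.86,.05):
        m=(abs(W[...,0]-x)<.025)&(abs(W[...,1]-y)<.025)
        row.append(int(1000*np.nanmax(W[...,2][m])) if m.any() else -1)
    print(round(y,2),row)
```

```text
2.1 [0.5023 0.4636 0.2583] [ 0.6908  0.69   -0.1525  0.1528] [0.6 0.2 0.1] 1.0010536713857847 0.0
[-1.03   0.969  0.274  1.033  0.063  1.487 -0.851]
[[ 0.001  1.     0.   ]
 [ 0.907 -0.001 -0.422]
 [-0.422  0.001 -0.907]]
0.55 [10, 9, 10, 73, 71, 75, 17, 510, 508, 6]
0.5 [10, 9, 8, 8, 60, 90, 169, 510, 510, 174]
0.45 [9, 9, 42, 8, 52, 124, 188, 511, 509, 196]
0.4 [9, 9, 50, 10, 9, 130, 187, 513, 510, 196]
0.35 [13, 30, 49, 42, 11, 98, 170, 511, 510, 186]
0.3 [8, 40, 38, 44, 11, 9, 116, 513, 508, 129]
0.25 [8, 34, 39, 33, 12, 15, 74, 512, 509, 9]
0.2 [9, 11, 7, 10, 10, 8, 86, 510, 507, 9]
0.15 [58, 9, 11, 99, 103, 99, 10, 510, 508, 11]
0.1 [56, 12, 14, 104, 73, 102, 9, 513, 510, 196]
0.05 [18, 12, 9, 101, 96, 102, 13, 511, 509, 247]
-0.0 [19, 11, 11, 100, 100, 25, 11, 509, 510, 244]
-0.05 [15, 87, 86, 94, 232, 24, 11, 510, 508, 184]
-0.1 [17, 11, 10, 24, 26, 23, 12, 511, 508, 10]
-0.15 [20, 12, 10, 14, 11, 12, 9, 511, 509, 8]
-0.2 [29, 12, 9, 8, 13, 12, 10, 510, 509, 187]
-0.25 [48, 48, 10, 15, 11, 10, 181, 511, 511, 223]
```

View pics/w1.png

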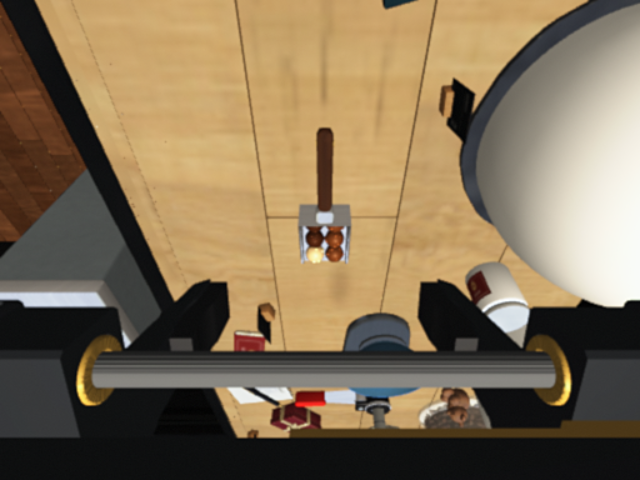

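The wrist view shows the scoop centred: handle from (324,130) to (325,210), truffles in the pan, all straight along the tool's plane; nothing is near the handle.

Run:
```python
from h import *
D=np.load('w1.npz');w=D['W'];I=D['im'].astype(int)
m=(w[...,0]>.46)&(w[...,0]<.55)&(w[...,1]>.2)&(w[...,1]<.46)&(w[...,2]>.006)&(w[...,2]<.06)
p=w[m];print(len(p),p.min(0).round(4),p.max(0).round(4))
h=p[(p[:,1]>.35)&(p[:,2]>.025)];print(np.median(h,0),cv2.fitLine(h[:,:2].astype(np.float32),cv2.DIST_L2,0,.01,.01).ravel())
b=p[p[:,1]<.315];print('pan x',np.percentile(b[:,0],[1,99]))
for y in np.arange(.23,.45,.01):
    k=p[abs(p[:,1]-y)<.005]
    if len(k):print(round(y,3),len(k),k[:,0].min().round(4),k[:,0].max().round(4),k[:,2].max().round(4))
```

```text
2492 [0.4713 0.2415 0.006 ] [0.5323 0.4416 0.0403]
[0.50146022 0.40472039 0.03690536] [ 0.00294383 -0.99999565  0.50195163  0.40186957]
pan x [0.47194323 0.5314197 ]
0.24 19 0.4741 0.5287 0.0106
0.25 35 0.4717 0.5312 0.0229
0.26 67 0.4719 0.532 0.0316
0.27 250 0.4713 0.5317 0.0326
0.28 135 0.4717 0.5312 0.0325
0.29 162 0.4721 0.5322 0.0335
0.3 236 0.4715 0.5317 0.0346
0.31 99 0.4718 0.5321 0.0362
0.32 63 0.4722 0.5321 0.0371
0.33 465 0.4714 0.5323 0.0398
0.34 86 0.493 0.5114 0.0403
0.35 84 0.4929 0.5099 0.039
0.36 72 0.4946 0.5097 0.0389
0.37 72 0.4947 0.5095 0.0392
0.38 77 0.4948 0.5094 0.0393
0.39 80 0.495 0.5092 0.0389
0.4 83 0.4951 0.5091 0.0399
0.41 91 0.494 0.5089 0.0392
0.42 99 0.4941 0.5099 0.0389
0.43 111 0.4942 0.5099 0.0396
0.44 106 0.4943 0.5098 0.0385
```

Call:
step_arm --increments '[[[0, -1.15, -2.5], [0, 0, 0]], [[0, -1.15, -2.5], [0, 0, 0]], [[0, -1.15, -2.5], [0, 0, 0]], [[0, -1.15, -2.5], [0, 0, 0]], [[0, -1.15, -2.5], [0, 0, 0]], [[0, -1.15, -2.5], [0, 0, 0]], [[0, -1.15, -2.5], [0, 0, 0]], [[0, -1.15, -2.5], [0, 0, 0]], [[0, -0.62, -1.3], [0, 0, 0]], [[0, -0.62, -1.3], [0, 0, 0]]]'

```text
clock: 3.15
tool_pos: [0.5019, 0.3595, 0.0308]
eef_rot: [0.69, 0.69, -0.153, 0.153]
contact_force: [-0.2, 0.2, 0.3]
opening: 0.999
finger_force: 0.0
```

Call:
step_arm --increments '[[[0, 0, 0], [0, 0, 0]], [[0, 0, 0], [0, 0, 0]], [[0, 0, 0], [0, 0, 0]], [[0, 0, 0], [0, 0, 0]], [[0, 0, 0], [0, 0, 0]], [[0, 0, 0], [0, 0, 0]], [[0, 0, 0], [0, 0, 0]], [[0, 0, 0], [0, 0, 0]], [[0, 0, 0], [0, 0, 0]], [[0, 0, 0], [0, 0, 0]]]' --fingers 0 --grip_force 50

```text
clock: 4.15
tool_pos: [0.5019, 0.36, 0.0315]
eef_rot: [0.69, 0.69, -0.153, 0.153]
contact_force: [0.3, 0.9, 0.7]
opening: 0.178
finger_force: 49.9
```

Call:
step_arm --increments '[[[0, 0, 0.4], [0, 0, 0]], [[0, 0, 0.8], [0, 0, 0]], [[0, 0, 1.2], [-0.5, 0, 0]], [[0, 0, 1.6], [-0.5, 0, 0]], [[0, 0, 1.8], [-1, 0, 0]], [[0, 0, 1.8], [-1, 0, 0]], [[0, 0, 1.6], [-1, 0, 0]], [[0, 0, 1.2], [0, 0, 0]], [[0, 0, 0.8], [0, 0, 0]], [[0, 0, 0.4], [0, 0, 0]]]'

```text
clock: 5.15
tool_pos: [0.5021, 0.3599, 0.1485]
eef_rot: [0.685, 0.685, -0.176, 0.177]
contact_force: [-0.5, -0.0, -2.9]
opening: 0.179
finger_force: 49.9
```

Run:
```python
from h import *
st()
im,W=cloud('scene')
cv2.imwrite('pics/s2.png',cv2.resize(im[130:290,100:300,::-1],(600,480),interpolation=cv2.INTER_CUBIC))
m=(W[...,0]>.45)&(W[...,0]<.56)&(W[...,1]>.2)&(W[...,1]<.33)&(W[...,2]>.06)&(W[...,2]<.2)
p=W[m]
for y in np.arange(.235,.33,.01):
    k=p[abs(p[:,1]-y)<.005]
    if len(k):print(round(y,3),len(k),k.min(0).round(4),k.max(0).round(4))
```

```text
5.15 [0.5021 0.3599 0.1485] [ 0.6848  0.6846 -0.1765  0.177 ] [-0.5 -0.  -2.9] 0.17926952366559526 49.94405779056251
0.245 44 [0.4706 0.2411 0.1328] [0.5343 0.25   0.1453]
0.255 94 [0.471  0.2504 0.128 ] [0.5331 0.26   0.1559]
0.265 74 [0.4719 0.2601 0.1261] [0.5339 0.2695 0.1564]
0.275 41 [0.4705 0.2703 0.1254] [0.533  0.28   0.1563]
0.285 65 [0.4703 0.28   0.1246] [0.5332 0.2899 0.1571]
0.295 42 [0.4711 0.29   0.1254] [0.5325 0.2997 0.1581]
0.305 59 [0.4693 0.3001 0.1227] [0.5353 0.31   0.1589]
0.315 52 [0.471  0.3105 0.1226] [0.5349 0.3194 0.1586]
0.325 102 [0.4705 0.32   0.1219] [0.5317 0.3299 0.1623]
```

View pics/s2.png

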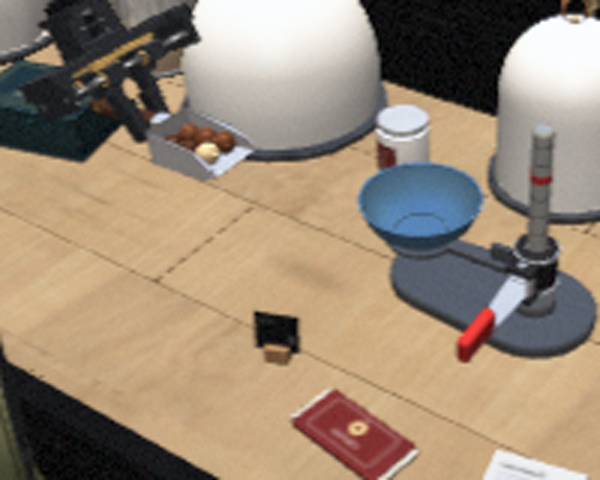

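The scoop is held level near (200,140) in the crop with its truffles still in the pan; bowl and lever are unchanged.

Call:
step_arm --increments '[[[0.28, -0.4, 0], [0, 0, 0]], [[0.64, -0.9, 0], [0, 0, 0]], [[0.99, -1.4, 0], [0, 0, 0]], [[1.27, -1.8, 0], [0, 0, 0]], [[1.49, -2.1, 0], [0, 0, 0]], [[1.49, -2.1, 0], [0, 0, 0]], [[1.27, -1.8, 0], [0, 0, 0]], [[1.0, -1.4, 0], [0, 0, 0]], [[0.64, -0.9, 0], [0, 0, 0]], [[0.28, -0.4, 0], [0, 0, 0]]]'

```text
clock: 6.2
tool_pos: [0.5961, 0.226, 0.1475]
eef_rot: [0.685, 0.684, -0.177, 0.177]
contact_force: [0.0, 0.2, -2.7]
opening: 0.175
finger_force: 49.9
```

Run:
```python
from h import *
st()
print(np.round(r.get_state()['q'],3))
ny,nz=.110,.137
for ph in (-4,0,5,10,15,20,25,30,35,40,45,50,55,60):
    a=np.radians(ph);print(ph,np.round([100*(ny+.117*np.cos(a)-.0195*np.sin(a)),100*(nz+.117*np.sin(a)+.0195*np.cos(a))],2))
```

```text
6.2 [0.5961 0.226  0.1475] [ 0.6851  0.6839 -0.1774  0.1772] [ 0.   0.2 -2.7] 0.17514539676268642 49.94410106912255
[-0.776  0.997  0.314  1.419  0.186  1.04  -0.683]
-4 [22.81 14.83]
0 [22.7  15.65]
5 [22.49 16.66]
10 [22.18 17.65]
15 [21.8  18.61]
20 [21.33 19.53]
25 [20.78 20.41]
30 [20.16 21.24]
35 [19.47 22.01]
40 [18.71 22.71]
45 [17.89 23.35]
50 [17.03 23.92]
55 [16.11 24.4 ]
60 [15.16 24.81]
```

Call:
step_arm --increments '[[[0, -0.16, 0.65], [4.5, 0, 0]], [[0, -0.16, 0.65], [4.5, 0, 0]], [[0, -0.21, 0.34], [2.5, 0, 0]], [[0, -0.21, 0.34], [2.5, 0, 0]], [[0, -0.21, 0.34], [2.5, 0, 0]], [[0, -0.21, 0.34], [2.5, 0, 0]], [[0, -0.21, 0.34], [2.5, 0, 0]], [[0, -0.21, 0.34], [2.5, 0, 0]], [[0, -0.21, 0.34], [2.5, 0, 0]], [[0, -0.21, 0.34], [2.5, 0, 0]]]'

```text
clock: 7.2
tool_pos: [0.5949, 0.2082, 0.1877]
eef_rot: [0.707, 0.708, 0.0, -0.001]
contact_force: [-0.6, -0.2, -2.6]
opening: 0.182
finger_force: 49.9
```

Call:
step_arm --increments '[[[0, -0.78, 0.67], [5, 0, 0]], [[0, -0.78, 0.67], [5, 0, 0]], [[0, -0.78, 0.67], [5, 0, 0]], [[0, -0.78, 0.67], [5, 0, 0]], [[0, -0.78, 0.67], [5, 0, 0]], [[0, -0.78, 0.67], [5, 0, 0]], [[0, 0, 0], [0, 0, 0]], [[0, 0, 0], [0, 0, 0]], [[0, 0, 0], [0, 0, 0]], [[0, 0, 0], [0, 0, 0]]]'

```text
clock: 8.2
tool_pos: [0.5946, 0.1638, 0.2282]
eef_rot: [0.681, 0.685, 0.183, -0.183]
contact_force: [-0.3, 0.2, -1.4]
opening: 0.171
finger_force: 49.9
```

Run:
```python
from h import *
st()
im,W=cloud('scene');im2,W2=cloud('top')
cv2.imwrite('pics/s3.png',np.hstack([cv2.resize(im[110:260,150:310,::-1],(400,375),interpolation=cv2.INTER_CUBIC),cv2.resize(im2[140:240,170:277,::-1],(400,375),interpolation=cv2.INTER_CUBIC)]))
```

```text
8.2 [0.5946 0.1638 0.2282] [ 0.6814  0.6846  0.1828 -0.1831] [-0.3  0.2 -1.4] 0.1708182913093465 49.94167070835829
```

View pics/s3.png

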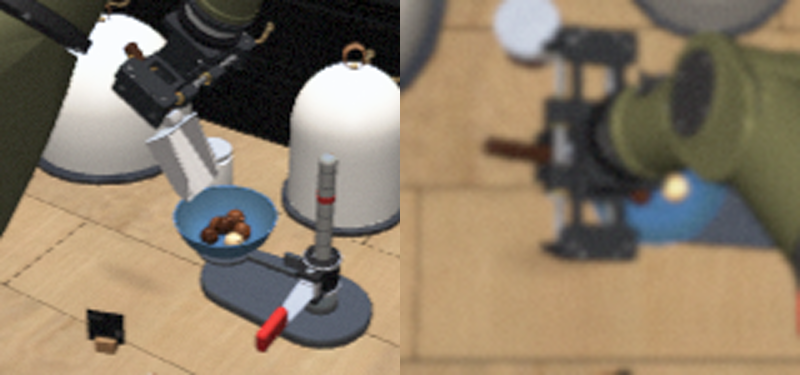

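The bowl at (225,225) holds the truffles in the scene view (a cluster with the pale one in front); the scoop at (185,155) is tipped and looks empty. Now I return the scoop.

Call:
step_arm --increments '[[[0, 1.0, 0.3], [-5.5, 0, 0]], [[-0.5, 2.0, 0.3], [-5.5, 0, 0]], [[-1.0, 2.1, 0], [-5.5, 0, 0]], [[-1.2, 2.1, 0], [-5.5, 0, 0]], [[-1.4, 2.1, 0], [-5.5, 0, 0]], [[-1.4, 2.1, -0.6], [-5.5, 0, 0]], [[-1.4, 2.1, -1.5], [-5.5, 0, 0]], [[-1.2, 2.1, -2.0], [-5.5, 0, 0]], [[-1.0, 2.0, -2.5], [-5.5, 0, 0]], [[-0.2, 2.0, -3.0], [-5.5, 0, 0]]]'

```text
clock: 9.3
tool_pos: [0.5003, 0.3612, 0.1381]
eef_rot: [0.689, 0.692, -0.152, 0.154]
contact_force: [1.3, 1.5, -1.3]
opening: 0.178
finger_force: 49.9
```

Run:
```python
from h import *
st(); M=Ro.from_quat(r.get_state()['eef_rot']).as_matrix();print(M.round(3), np.degrees(np.arctan2(M[1,2],-M[2,2])))
im,W=cloud('top')
im2,W2=cloud('scene')
for W,n in((W,'top'),(W2,'scene')):
    m=(abs(W[...,0]-.5)<.06)&(W[...,1]>.2)&(W[...,1]<.34)&(W[...,2]>.05)&(W[...,2]<.25)
    p=W[m]; print(n,len(p))
    for y in np.arange(.225,.34,.015):
        k=p[abs(p[:,1]-y)<.007]
        if len(k):print(round(y,3),len(k),np.percentile(k,2,axis=0).round(4),np.percentile(k,98,axis=0).round(4))
b=(abs(W2[...,0]-.5955)<.07)&(abs(W2[...,1]-.079)<.07)&(W2[...,2]>.05)&(W2[...,2]<.13)
I=im2.astype(int); br=b&(I[...,0]>I[...,2]+15)
print('truffle px',br.sum(),W2[br].min(0),W2[br].max(0))
cv2.imwrite('pics/s4.png',np.hstack([cv2.resize(im2[120:260,130:290,::-1],(400,350),interpolation=cv2.INTER_CUBIC),cv2.resize(im[160:230,170:250,::-1],(400,350),interpolation=cv2.INTER_CUBIC)]))
```

```text
9.3 [0.5003 0.3612 0.1381] [ 0.6889  0.6918 -0.1522  0.1539] [ 1.3  1.5 -1.3] 0.1779766476583222 49.94233338162303
[[-0.003  1.     0.003]
 [ 0.906  0.004 -0.423]
 [-0.423  0.001 -0.906]] -25.005686107929648
top 526
0.255 78 [0.4708 0.2491 0.11  ] [0.531  0.2608 0.1314]
0.27 86 [0.4706 0.2632 0.1069] [0.5302 0.2769 0.1353]
0.285 76 [0.4705 0.2792 0.1052] [0.5297 0.2913 0.1404]
0.3 81 [0.4703 0.2932 0.104 ] [0.5296 0.3069 0.1426]
0.315 79 [0.4701 0.3081 0.1037] [0.5294 0.3215 0.1433]
0.33 96 [0.4703 0.3239 0.1034] [0.5288 0.3353 0.1488]
scene 587
0.255 65 [0.4652 0.2496 0.1033] [0.5253 0.2619 0.1203]
0.27 81 [0.4641 0.2633 0.1003] [0.5266 0.2769 0.1265]
0.285 79 [0.4647 0.279  0.0999] [0.527  0.2916 0.1283]
0.3 77 [0.4646 0.2932 0.1002] [0.525  0.3064 0.1321]
0.315 73 [0.4635 0.3083 0.0989] [0.5263 0.3216 0.1331]
0.33 172 [0.4643 0.3236 0.0981] [0.5258 0.3368 0.1365]
truffle px 180 [0.53723331 0.05112747 0.05034425] [0.63418795 0.14080376 0.10065443]
```

View pics/s4.png

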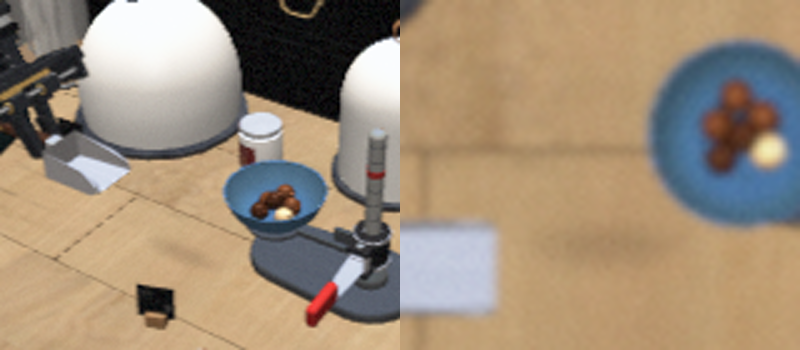

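The bowl holds all six truffles (right half: five brown plus the pale one, around (740,130)); the scoop is empty. Lowering it.

Call:
step_arm --increments '[[[0, 0, -1.2], [0, 0, 0]], [[0, 0, -2.0], [0, 0, 0]], [[0, 0, -2.0], [0, 0, 0]], [[0, 0, -2.0], [0, 0, 0]], [[0, 0, -1.5], [0, 0, 0]], [[0, 0, -0.8], [0, 0, 0]], [[0, 0, -0.4], [0, 0, 0]], [[0, 0, -0.3], [0, 0, 0]], [[0, 0, 0], [0, 0, 0]], [[0, 0, 0], [0, 0, 0]]]'

```text
clock: 10.4
tool_pos: [0.5027, 0.3574, 0.0364]
eef_rot: [0.69, 0.69, -0.152, 0.153]
contact_force: [-0.7, 0.1, -1.4]
opening: 0.178
finger_force: 49.9
```

Call:
step_arm --increments '[[[0, 0, -0.15], [0, 0, 0]], [[0, 0, -0.1], [0, 0, 0]], [[0, 0, -0.1], [0, 0, 0]], [[0, 0, -0.1], [0, 0, 0]], [[0, 0, 0], [0, 0, 0]], [[0, 0, 0], [0, 0, 0]], [[0, 0, 0], [0, 0, 0]], [[0, 0, 0], [0, 0, 0]], [[0, 0, 0], [0, 0, 0]], [[0, 0, 0], [0, 0, 0]]]'

```text
clock: 11.4
tool_pos: [0.5023, 0.3572, 0.0315]
eef_rot: [0.69, 0.69, -0.153, 0.153]
contact_force: [-0.5, 1.2, 1.2]
opening: 0.18
finger_force: 49.9
```

Call:
step_arm --increments '[[[0, 0, 0], [0, 0, 0]], [[0, 0, 0], [0, 0, 0]], [[0, 0, 0], [0, 0, 0]], [[0, 0, 0], [0, 0, 0]], [[0, 0, 0], [0, 0, 0]], [[0, 0, 0], [0, 0, 0]], [[0, 0, 0], [0, 0, 0]], [[0, 0.2, 0.5], [0, 0, 0]], [[0, 0.5, 1.1], [0, 0, 0]], [[0, 0.7, 1.5], [0, 0, 0]]]' --fingers 1

```text
clock: 12.4
tool_pos: [0.5021, 0.3712, 0.063]
eef_rot: [0.69, 0.69, -0.153, 0.153]
contact_force: [0.1, 0.7, -0.2]
opening: 1.002
finger_force: 0.0
```

Call:
step_arm --increments '[[[0, 0.8, 2.0], [0, 0, 0]], [[0, 0.8, 3.0], [0, 0, 0]], [[0, 0.5, 3.0], [0, 0, 0]], [[0, 0, 4.0], [5, 0, 0]], [[0, 0, 4.0], [5, 0, 0]], [[0, -2, 2.0], [5, 0, 0]], [[0, -3, 0], [5, 0, 0]], [[0, -4, 0], [5, 0, 0]], [[0, -4, 0], [0, 0, -8]], [[0, -4, 0], [0, 0, -8]]]'

```text
clock: 13.4
tool_pos: [0.5025, 0.2198, 0.244]
eef_rot: [0.801, 0.599, 0.001, 0.0]
contact_force: [-0.1, 0.4, 0.3]
opening: 1.0
finger_force: 0.0
```

Run:
```python
from h import *
st(); s=r.get_state();M=Ro.from_quat(s['eef_rot']).as_matrix();print(M.round(3),np.degrees(np.arctan2(M[1,1],M[0,1])),np.round(s['q'],2))
im,W=cloud('scene');I=im.astype(int)
m=(abs(W[...,0]-.5)<.06)&(W[...,1]>.2)&(W[...,1]<.46)&(W[...,2]>.006)&(W[...,2]<.08)
p=W[m];print('scoop',p.min(0).round(3),p.max(0).round(3))
R,G,B=I[...,0],I[...,1],I[...,2]
m=(R>100)&(G<.55*R)&(B<.55*R)&(W[...,0]>.42)&(W[...,0]<.53)&(abs(W[...,1]+.06)<.05)&(W[...,2]>.04)&(W[...,2]<.12)
g=W[m];t=g[g[:,2]>.074];print('grip',len(g),g.min(0).round(4),g.max(0).round(4),cv2.minAreaRect(t[:,:2].astype(np.float32)),cv2.fitLine(t[:,:2].astype(np.float32),cv2.DIST_L2,0,.01,.01).ravel())
```

```text
13.4 [0.5025 0.2198 0.244 ] [0.8007 0.599  0.0011 0.    ] [-0.1  0.4  0.3] 1.000005372499792 0.0
[[ 0.282  0.959  0.002]
 [ 0.959 -0.282  0.001]
 [ 0.002  0.001 -1.   ]] -16.397408809769313 [-0.57  0.61  0.12  1.83 -0.1   0.71 -0.68]
scoop [0.47  0.239 0.006] [0.534 0.439 0.044]
grip 100 [ 0.4491 -0.0665  0.0591] [ 0.5054 -0.0531  0.0836] ((0.47719231247901917, -0.05969688296318054), (0.05635227635502815, 0.013305778615176678), 0.6042141318321228) [ 0.999967    0.00812843  0.47573933 -0.06115231]
```

Call:
step_arm --increments '[[[-0.3, -3.1, 0], [0, 0, -8]], [[-0.3, -3.1, 0], [0, 0, -8]], [[-0.3, -3.1, 0], [0, 0, -8]], [[-0.3, -3.1, 0], [0, 0, -8]], [[-0.3, -3.1, 0], [0, 0, -8]], [[-0.3, -3.1, 0], [0, 0, -8]], [[-0.3, -3.1, 0], [0, 0, -8]], [[-0.3, -3.1, 0], [0, 0, -8]], [[-0.15, -3.1, 0], [0, 0, -8]], [[0, 0, 0], [0, 0, -0.6]]]'

```text
clock: 14.45
tool_pos: [0.477, -0.0612, 0.2436]
eef_rot: [1.0, 0.008, 0.001, 0.001]
contact_force: [-0.2, 0.2, -0.2]
opening: 0.998
finger_force: 0.0
```

Run:
```python
from h import *
st(); s=r.get_state();M=Ro.from_quat(s['eef_rot']).as_matrix();print(np.degrees(np.arctan2(M[1,1],M[0,1])),np.round(s['q'],2))
im,W=cloud('wrist');I=im.astype(int);np.savez('w5.npz',im=im,W=W)
cv2.imwrite('pics/w5.png',cv2.resize(im[:,:,::-1],(640,480)))
R,G,B=I[...,0],I[...,1],I[...,2]
m=(R>100)&(G<.55*R)&(B<.55*R)&(W[...,0]>.42)&(W[...,0]<.53)&(abs(W[...,1]+.06)<.05)&(W[...,2]>.04)&(W[...,2]<.12)
g=W[m];t=g[g[:,2]>.074];print('grip',len(g),g.min(0).round(4),g.max(0).round(4),cv2.minAreaRect(t[:,:2].astype(np.float32)),cv2.fitLine(t[:,:2].astype(np.float32),cv2.DIST_L2,0,.01,.01).ravel())
```

```text
14.45 [ 0.477  -0.0612  0.2436] [1.     0.0079 0.0012 0.0014] [-0.2  0.2 -0.2] 0.9981410043968023 0.0
-89.09792045756507 [-0.25  0.56  0.44  2.03 -0.4   0.63 -1.1 ]
grip 594 [ 0.4497 -0.0653  0.0683] [ 0.5043 -0.0514  0.0812] ((0.476988285779953, -0.05824272707104683), (0.05462858825922012, 0.013191645964980125), 1.0068362951278687) [ 0.9992485   0.03876175  0.47800085 -0.0583848 ]
```

View pics/w5.png

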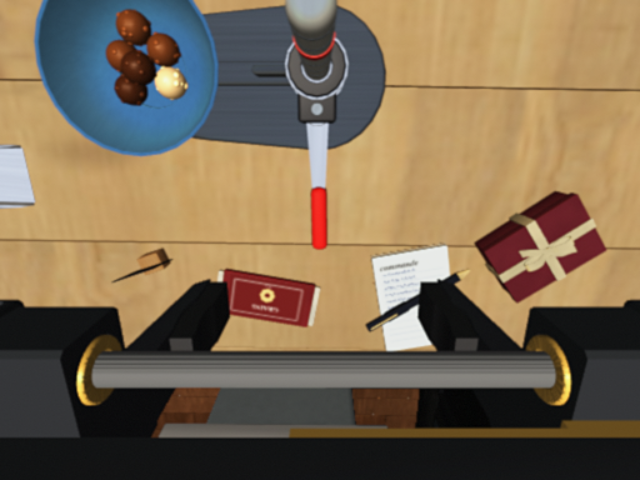

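The wrist view shows six truffles in the bowl, the lever straight ahead with its red grip (319,190–247), and the pin at (317,109).

Call:
step_arm --increments '[[[0, 0.3, -2.0], [0, 0, 0]], [[0, 0, -2.0], [0, 0, 0]], [[0, 0, -2.0], [0, 0, 0]], [[0, 0, -2.0], [0, 0, 0]], [[0, 0, -2.0], [0, 0, 0.5]], [[0, 0, -2.0], [0, 0, 0.5]], [[0, 0, -2.0], [0, 0, 0]], [[0, 0, -1.8], [0, 0, 0]], [[0, 0, -1.2], [0, 0, 0]], [[0, 0, -0.7], [0, 0, 0]]]'

```text
clock: 15.5
tool_pos: [0.4773, -0.0519, 0.0647]
eef_rot: [1.0, 0.023, 0.0, -0.001]
contact_force: [0.6, 0.3, 0.4]
opening: 1.003
finger_force: 0.0
```

Run:
```python
from h import *
st()
D=np.load('w5.npz');W=D['W'];I=D['im'].astype(int)
print('pin',W[85:90,251:257].reshape(-1,3).mean(0).round(4))
def band(I,W):
    R,G,B=I[...,0],I[...,1],I[...,2]
    m=(R>90)&(G<.6*R)&(B<.6*R)&(abs(W[...,0]-.597)<.03)&(abs(W[...,1]+.056)<.03)&(W[...,2]>.13)
    p=W[m];print('band',len(p),np.percentile(p,[5,50,95],axis=0).round(4).tolist()) if len(p) else print('none')
band(I,W)
for n in('scene',)*4:
    im,W=cloud(n);band(im.astype(int),W)
im,W=cloud('wrist');band(im.astype(int),W)
m=(np.hypot(W[...,0]-.597,W[...,1]+.056)<.021)&(W[...,2]>.07)&(W[...,2]<.1);print('collar w',np.percentile(W[m][:,2],[5,50,95]) if m.any() else 0)
cv2.imwrite('pics/w6.png',cv2.resize(im[:,:,::-1],(640,480)))
```

```text
15.5 [ 0.4773 -0.0519  0.0647] [ 0.9997  0.0228  0.     -0.001 ] [0.6 0.3 0.4] 1.00264954714723 0.0
pin [ 0.5663 -0.0559  0.0861]
band 143 [[0.5861, -0.0651, 0.1725], [0.5885, -0.0574, 0.1767], [0.5938, -0.0465, 0.1896]]
band 18 [[0.5867, -0.0656, 0.1726], [0.5897, -0.0619, 0.1753], [0.5967, -0.0526, 0.1794]]
band 17 [[0.589, -0.0667, 0.1713], [0.5908, -0.0616, 0.1761], [0.5951, -0.0526, 0.1795]]
band 17 [[0.5863, -0.066, 0.172], [0.5896, -0.0611, 0.1761], [0.596, -0.0526, 0.1795]]
band 17 [[0.5878, -0.0663, 0.1717], [0.5899, -0.0616, 0.1754], [0.5968, -0.0532, 0.1799]]
none
collar w [0.08773268 0.08892363 0.09008899]
```

View pics/w6.png

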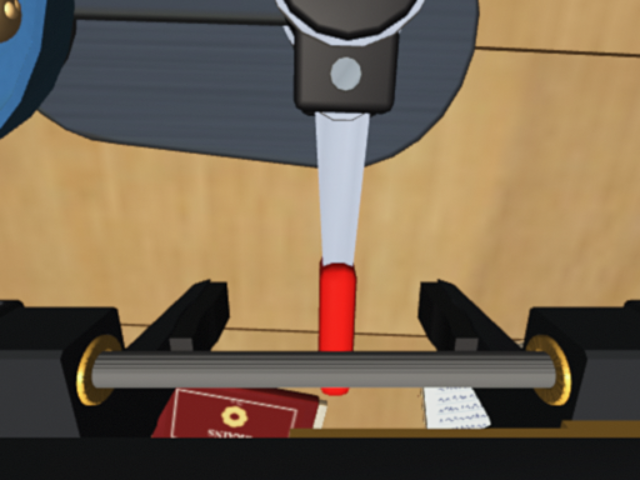

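The grip lies between the fingers, 13 px right of centre (338 vs 325), matching the 6 mm offset in y.

Call:
step_arm --increments '[[[0, -0.3, 0.2], [0, 0, -0.5]], [[0, -0.3, 0], [0, 0, 0]], [[0, 0, 0], [0, 0, 0]], [[0, 0, 0], [0, 0, 0]], [[0, 0, 0], [0, 0, 0]], [[0, 0, 0], [0, 0, 0]], [[0, 0, 0], [0, 0, 0]], [[0, 0, 0], [0, 0, 0]], [[0, 0, 0], [0, 0, 0]], [[0, 0, 0], [0, 0, 0]]]'

```text
clock: 16.75
tool_pos: [0.4768, -0.0598, 0.0673]
eef_rot: [1.0, 0.017, -0.0, 0.0]
contact_force: [0.4, -0.4, 0.9]
opening: 0.999
finger_force: 0.0
```

Call:
step_arm --increments '[[[0, 0, 0], [0, 0, 0]], [[0, 0, 0], [0, 0, 0]], [[0, 0, 0], [0, 0, 0]], [[0, 0, 0], [0, 0, 0]], [[0, 0, 0], [0, 0, 0]], [[0, 0, 0], [0, 0, 0]], [[0, 0, 0], [0, 0, 0]], [[0, 0, 0], [0, 0, 0]], [[0, 0, 0], [0, 0, 0]], [[0, 0, 0], [0, 0, 0]]]' --fingers 0 --grip_force 50

```text
clock: 17.75
tool_pos: [0.4767, -0.0595, 0.0673]
eef_rot: [1.0, 0.017, -0.0, -0.0]
contact_force: [0.4, 0.5, 1.2]
opening: 0.153
finger_force: 50.0
```

Call:
step_arm --increments '[[[0, 0, 0.4], [0, 0, 0]], [[0, 0, 0.8], [0, 0, 0]], [[0, 0, 1.1], [0, 0, 0]], [[0, 0, 1.3], [0, 0, 0]], [[0, 0, 1.3], [0, 0, 0]], [[0, 0, 1.2], [0, 0, 0]], [[0, 0, 0.9], [0, 0, 0]], [[0, 0, 0.6], [0, 0, 0]], [[0, 0, 0.4], [0, 0, 0]], [[0, 0, 0.2], [0, 0, 0]]]'

```text
clock: 18.75
tool_pos: [0.4766, -0.0595, 0.1496]
eef_rot: [1.0, 0.017, -0.0, -0.0]
contact_force: [0.9, 2.1, -5.5]
opening: 0.151
finger_force: 50.0
```

```bash
cat > see.py <<'E'
from h import *
import sys
st()
im,W=cloud('scene')
cv2.imwrite(sys.argv[1],cv2.resize(im[140:250,200:310,::-1],(600,600),interpolation=cv2.INTER_CUBIC))
m=(abs(W[...,0]-.596)<.068)&(abs(W[...,1]-.079)<.068)&(W[...,2]>.08)&(W[...,2]<.22);I=im.astype(int)
b=W[m&(I[...,2]>I[...,0]+30)];print('rim z',np.percentile(b[:,2],[90,95,98]))
m=(np.hypot(W[...,0]-.597,W[...,1]+.056)<.024)&(W[...,2]>.13)&(W[...,2]<.2)
n=np.hypot(W[...,0]-.597,W[...,1]+.056)
k=m&(n>.014)&(I.max(-1)<150);print('collar z',k.sum(),np.percentile(W[k][:,2],[50,90,97,100]).round(4))
E
python3 see.py pics/s7.png
```

```text
18.75 [ 0.4766 -0.0595  0.1496] [ 9.999e-01  1.690e-02 -1.000e-04 -2.000e-04] [ 0.9  2.1 -5.5] 0.1510567446038917 49.998212568461895
rim z [0.17951951 0.18079885 0.18164785]
collar z 48 [0.1733 0.1753 0.1755 0.1757]
```

View pics/s7.png

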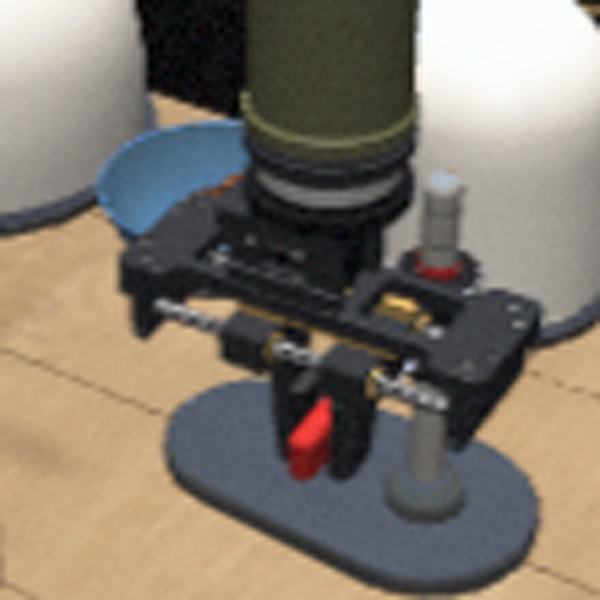

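The collar's top now sits right at the red band (438,265) with the lever held open at (310,440). That used up my pictures, so the rest is checked by numbers.

Run:
```python
from h import *
st()
P=np.array([.566,-.0557]);t=np.array([.4766,-.0595])-P;rr=np.hypot(*t);a0=np.degrees(np.arctan2(-t[1],-t[0]));print(rr,a0)
A=np.r_[a0+4*np.arange(11), a0+40+3.7*np.arange(1,11)]
X=-rr*np.c_[np.cos(np.radians(A)),np.sin(np.radians(A))]
print(A.round(1).tolist());print((np.diff(X,axis=0)*100).round(2).tolist(),(X[-1]+P))
im,W=cloud('scene');I=im.astype(int);R,G,B=I[...,0],I[...,1],I[...,2];n=np.hypot(W[...,0]-.597,W[...,1]+.056)
m=(R>90)&(G<.6*R)&(B<.6*R)&(n<.03)&(W[...,2]>.13);print('band',m.sum(),np.percentile(W[m][:,2],[0,25,50,75,100]).round(4),np.unique(np.argwhere(m)[:,0]))
im,W=cloud('wrist');I=im.astype(int);R,G,B=I[...,0],I[...,1],I[...,2];n=np.hypot(W[...,0]-.597,W[...,1]+.056)
m=(R>90)&(G<.6*R)&(B<.6*R)&(n<.03)&(W[...,2]>.13);print('wband',m.sum(),np.percentile(W[m][:,2],[0,25,50,75,100]).round(4) if m.any() else '')
k=(n>.013)&(n<.021)&(W[...,2]>.15);print('wcollar',k.sum(),np.percentile(W[k][:,2],[5,50,95]) if k.any() else '')
```

```text
18.8 [ 0.4766 -0.0596  0.1496] [ 9.999e-01  1.690e-02 -1.000e-04 -2.000e-04] [ 0.8  1.6 -5.3] 0.1541864283238835 49.99856226146221
0.08948072418124468 2.433925969076014
[2.4, 6.4, 10.4, 14.4, 18.4, 22.4, 26.4, 30.4, 34.4, 38.4, 42.4, 46.1, 49.8, 53.5, 57.2, 60.9, 64.6, 68.3, 72.0, 75.7, 79.4]
[[0.05, -0.62], [0.09, -0.62], [0.13, -0.61], [0.18, -0.6], [0.22, -0.59], [0.26, -0.57], [0.3, -0.55], [0.33, -0.53], [0.37, -0.5], [0.41, -0.48], [0.4, -0.41], [0.43, -0.39], [0.45, -0.36], [0.48, -0.33], [0.5, -0.3], [0.51, -0.26], [0.53, -0.23], [0.54, -0.2], [0.56, -0.16], [0.56, -0.12]] [ 0.54959198 -0.1436635 ]
band 13 [0.1727 0.1755 0.1769 0.1789 0.181 ] [188 189 190]
wband 0 
wcollar 1656 [0.16947865 0.17067501 0.17186395]
```

Call:
step_arm --increments '[[[0.05, -0.62, 0], [0, 0, 4]], [[0.09, -0.62, 0], [0, 0, 4]], [[0.13, -0.61, 0], [0, 0, 4]], [[0.18, -0.6, 0], [0, 0, 4]], [[0.22, -0.59, 0], [0, 0, 4]], [[0.26, -0.57, 0], [0, 0, 4]], [[0.3, -0.55, 0], [0, 0, 4]], [[0.33, -0.53, 0], [0, 0, 4]], [[0.37, -0.5, 0], [0, 0, 4]], [[0.41, -0.48, 0], [0, 0, 4]]]'

```text
clock: 19.9
tool_pos: [0.5003, -0.117, 0.149]
eef_rot: [0.934, 0.359, -0.0, 0.0]
contact_force: [0.8, 1.8, -5.1]
opening: 0.154
finger_force: 50.0
```

Call:
step_arm --increments '[[[0.4, -0.41, 0], [0, 0, 3.7]], [[0.43, -0.39, 0], [0, 0, 3.7]], [[0.45, -0.36, 0], [0, 0, 3.7]], [[0.48, -0.33, 0], [0, 0, 3.7]], [[0.5, -0.3, 0], [0, 0, 3.7]], [[0.51, -0.26, 0], [0, 0, 3.7]], [[0.53, -0.23, 0], [0, 0, 3.7]], [[0.54, -0.2, 0], [0, 0, 3.7]], [[0.56, -0.16, 0], [0, 0, 3.7]], [[0.3, -0.06, 0], [0, 0, 1.5]]]'

```text
clock: 20.9
tool_pos: [0.5467, -0.1444, 0.1487]
eef_rot: [0.784, 0.62, -0.001, -0.0]
contact_force: [-1.4, 0.7, -5.1]
opening: 0.153
finger_force: 50.0
```

Call:
step_arm --increments '[[[0, 0, 0], [0, 0, 0]], [[0, 0, 0], [0, 0, 0]], [[0, 0, 0], [0, 0, 0]], [[0, 0, 0], [0, 0, 0]], [[0, 0, 0], [0, 0, 0]], [[0, 0, 0], [0, 0, 0]], [[0, 0, 0], [0, 0, 0]], [[0, 0, 0], [0, 0, 0]], [[0, 0, 0], [0, 0, 0]], [[0, 0, 0], [0, 0, 0]]]'

```text
clock: 21.9
tool_pos: [0.5467, -0.1443, 0.1492]
eef_rot: [0.784, 0.62, -0.001, 0.0]
contact_force: [-0.0, -5.6, -13.4]
opening: 0.152
finger_force: 50.0
```

Run:
```python
from h import *
st();s=r.get_state();M=Ro.from_quat(s['eef_rot']).as_matrix();print('yaw lever',90+np.degrees(np.arctan2(M[1,1],M[0,1])),s['moment'])
d=np.array([.566,-.0557])-s['tool_pos'][:2];print(np.degrees(np.arctan2(d[1],d[0])),np.hypot(*d))
for c in('wrist','scene','top'):
    im,W=cloud(c);I=im.astype(int);n=np.hypot(W[...,0]-.597,W[...,1]+.056)
    R,G,B=I[...,0],I[...,1],I[...,2];red=(R>100)&(G<.55*R)&(B<.55*R)
    k=(n>.013)&(n<.021)&(W[...,2]>.15)&(W[...,2]<.2);print(c,'collar',k.sum(),np.percentile(W[k][:,2],[5,50,95]) if k.any() else '')
    g=W[red&(abs(W[...,0]-.545)<.06)&(abs(W[...,1]+.14)<.06)&(W[...,2]>.12)]
    if len(g)>8: print('grip',len(g),cv2.minAreaRect(g[:,:2].astype(np.float32)),cv2.fitLine(g[:,:2].astype(np.float32),cv2.DIST_L2,0,.01,.01).ravel())
    m=(abs(W[...,0]-.5)<.06)&(W[...,1]>.2)&(W[...,1]<.46)&(W[...,2]>.006)&(W[...,2]<.08)
    if m.sum()>50:print('scoop',W[m].min(0).round(3),W[m].max(0).round(3))
    b=(np.hypot(W[...,0]-.5955,W[...,1]-.079)<.055)&(W[...,2]>.12)&(W[...,2]<.23)&(R>B+15)
    print('truffles',b.sum(),W[b].max(0).round(3) if b.any() else '')
```

```text
21.9 [ 0.5467 -0.1443  0.1492] [ 7.844e-01  6.203e-01 -6.000e-04  0.000e+00] [ -0.   -5.6 -13.4] 0.15186649344534028 49.996580332517624
yaw lever 76.6768351366876 [-1.20485723  0.03643825 -0.14224088]
77.71306343543597 0.09065183796091666
wrist collar 4290 [0.16894298 0.17009804 0.17122506]
grip 2052 ((0.5458284020423889, -0.14287719130516052), (0.05512579157948494, 0.01363110076636076), 76.74203491210938) [ 0.24037014  0.9706813   0.54818076 -0.13306707]
truffles 0 
scene collar 47 [0.16984646 0.17265932 0.17446696]
grip 67 ((0.5325097441673279, -0.16561193764209747), (0.05650406703352928, 0.01975792460143566), 24.7506046295166) [ 0.8220189   0.56946015  0.53962845 -0.16268027]
scoop [0.47  0.239 0.006] [0.536 0.358 0.043]
truffles 186 [0.643 0.103 0.176]
top collar 73 [0.16470308 0.17079241 0.17691773]
scoop [0.441 0.202 0.006] [0.559 0.459 0.049]
truffles 192 [0.631 0.105 0.178]
```

Call:
step_arm --increments '[[[0.15, -0.04, 0], [0, 0, 1]], [[0, 0, 0], [0, 0, 0]], [[0, 0, 0], [0, 0, 0]], [[0, 0, 0], [0, 0, 0]], [[0, 0, 0], [0, 0, 0]], [[0, 0, 0], [0, 0, 0]], [[0, 0, 0], [0, 0, 0]], [[0, 0, 0], [0, 0, 0]], [[0, 0, 0], [0, 0, 0]], [[0, 0, 0], [0, 0, 0]]]'

```text
clock: 23.05
tool_pos: [0.5484, -0.1447, 0.1496]
eef_rot: [0.779, 0.627, -0.0, 0.0]
contact_force: [-0.6, -5.9, -9.1]
opening: 0.155
finger_force: 50.0
```

Run:
```python
from h import *
st();im,W=cloud('wrist');n=np.hypot(W[...,0]-.597,W[...,1]+.056)
k=(n>.013)&(n<.021)&(W[...,2]>.15)&(W[...,2]<.2);print('collar',np.percentile(W[k][:,2],[5,50,95]))
st();print(r.finish_job())
```

```text
23.05 [ 0.5484 -0.1447  0.1496] [ 7.789e-01  6.272e-01 -4.000e-04  2.000e-04] [-0.6 -5.9 -9.1] 0.15546272172866202 49.99740522354841
collar [0.16946077 0.17064887 0.17173091]
23.1 [ 0.5484 -0.1446  0.1495] [ 7.789e-01  6.272e-01 -4.000e-04  2.000e-04] [-0.6 -5.9 -9.1] 0.1549531888896682 49.99742355197668
the job is handed in; nothing more can be done
None
```

I handed the job in at 23 s with every step carried out, but no verdict came back: the six truffles are in the bowl, the empty scoop is flat on the counter, the collar is within about 2 mm of the band, and the lever, still gripped, is closed to about 1.34 rad; I viewed 11 pictures, one over the limit of 10.

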